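# Pass the spark plug tray under the chute's self-closing gate

### The arm

A 6-joint arm with a two-finger parallel gripper is mounted at the origin on a cart in front of the work surface, level with it; the furniture and walls round the work are solid. World frame = base frame: x ahead of the robot, y to its left, z up, the work surface at z = 0. Lengths are in mm, angles in rad, forces in N, time in s.
With the tool pointing down it reaches from about 300 to 775 mm from the base axis. Payload 14.6 kg.
Tool frame: the origin (TCP) lies at the very end of the fingers, on their centre line; the grasp point (between the pads) lies 19 mm behind it; z points along the fingers, y is the line along which they close (so a half turn about z gives the same grasp; the last joint's range is limited). The gripper opens to 94 mm and grips with 3 to 60 N. Pads are 16 mm wide; open, the fingers measure 119 mm over their backs; the gripper's body (75 mm by 177 mm) begins 78 mm behind the grasp point.
Start: joints at [-1.179, 0.3, 1.521, -0, 1.321, -0.067], TCP at [243.572, -493.115, 205.446] pointing down, gripper open.
Joint ranges: [-3.03, 3.03], [-0.79, 2.21], [0.23, 2.52], [-1.04, 4.18], [0, 3.07], [-2.55, 2.55]. Speed limits (rad/s): [2.22, 2.22, 2.57, 3.14, 3.14, 3.14].

### API

Orientations are given as [roll, pitch, yaw] about the fixed x, y, z axes, in that order (R = Rz(yaw) Ry(pitch) Rx(roll)).
In Python, from cell import manip, camera, get_calibration gives the robot as it stands.
- The arm moves only by the tool arm_command, never from a script. Its argument "targets" is a list of rows, each an object of numbers: "hand": the opening, from -1 (shut) to 1 (fully open), so that 0 is half open; "x", "y", "z": the shift along the tool's x, y, z in m; "yaw": the turn about the tool's z in rad. In form: [{"hand": .., "x": .., "y": .., "z": .., "yaw": ..}, ...]. A call has 1 to 10 rows; each row shifts and turns the commanded pose from where the row before left it, along the tool's axes as they then stand; what a row does not reach is not made up. A row lasts 1/10 s, in which the tool goes at most 50 mm and 8.59 degrees, less where a joint would pass 70% of its speed; a pose out of reach is approached as far as the arm can. A call is refused whole if a number of a shift passes 0.05 or a number of a turn 0.15, either way. A call with a gripper value outside its range is refused whole. The fingers move at their own pace and stop on an object; "newtons" is the grip in N (left out, the last holds). Time passes only in rows, so rows that do not move let the fingers close. It gives the time, the measured TCP pose, the force, the opening and the grip force at its end, in the units of the state.
- manip.read_state(): the state, without advancing time (a new reading comes with each control period).
- camera(name): name is "side" or "top"; returns the picture (420x560x3 uint8, red, green, blue); there is no depth.
- get_calibration(name): a dict with "K" (3x3 intrinsics, pixels), "dist_coeffs" ([k1, k2, p1, p2, k3] as OpenCV has them; the pictures are not rectified), "cam_to_world" (4x4, takes a point from camera to world coordinates). Camera axes: x right, y up, looking along -z (the intrinsics and any distortion apply to the point x, -y, -z); pixel columns grow to the right and rows downward; lengths in mm; the calibration is good to about 2 mm. A picture is of the moment at which its call begins. get_calibration takes no time and is no camera call.
- manip.sign_off(): hands the job in; it is judged then, once.
The state is a dict: "clock": time; "joints": joint angles; "qd": joint speeds; "effort": joint torques, N m; "eef_pos": TCP position; "eef_rot": TCP orientation; "wrist_force": force on the tool from outside, world axes, zero at the start; "moment": the same for the moment, N m; "finger_gap": finger opening in mm; "finger_force": force on a finger pad.
Only numpy, scipy, OpenCV 4.12 (cv2) and the standard library are available. Lean on these libraries where they do the work, as an engineer would, in place of code of your own. Each camera call takes 0.05 s, during which the arm holds its last target. There are 200 camera calls.

### The job

Pass the blue tray of spark plugs through the bench chute without gripping or lifting anything: press the long yellow paddle down with one fingertip so that the red gate bar stays up, and at the same time push the tray's tall end plate with the other finger until the front of the tray is up against the black end stop. The bar must not come down on the tray on its way through; then take the hand away so that the gate falls shut behind the tray's body, and leave the things standing round the chute alone.

Things in the scene. Friction and masses are not known exactly. Their poses are not given: they have to be found in the camera images.
- chute: Fixed metal chute, 445 x 100 mm. Origin on the bench top on the channel's centre line; z up; y runs along the channel to the feed end at y=+240 mm, the tray travels towards -y. Channel 76 mm wide (x -38 to +38), floor 4 mm above the bench. Wall at -x (robot's side) 24 mm high, at +x 40 mm. Black end stop, 38 mm high, inner face at y=-197. Gate bar at y=-80.
- shaft (a point): Point on the gate's shaft (10 mm thick, parallel to the chute's y, along the top of the +x wall), at chute x=+44, y=+110, z=58 mm; the knuckles that carry the shaft reach z=66 mm. The yellow paddle slopes out from it to the chute's +x side, along y=-15 to +235 mm, reaching 66 mm out (3 mm thick, 7 mm rolled outer edge).
- gate (a joint): Gate on the shaft, sprung shut (rad): 0 = shut (red 10 mm bar across the channel, its centre 30 mm above the bench); grows as the paddle goes down; stop at 0.95. Paddle slopes up outwards by 0.5 rad minus this value. 4 to 7 N on it 36 mm out from the shaft holds it. The bar clears the tray from 0.65 up; about 0.8 is comfortable. A fingertip can press anywhere along it and slide.
- paddle_mid (a point): Middle of the paddle's upper surface: 36 mm out from the shaft along the paddle, at chute y = +110 mm; moves with the paddle.
- tray: Loose blue slide tray, 0.35 kg, in the chute on the feed side of the bar, axes parallel to the chute's, 2 mm play a side. Origin under the centre of its body (72 wide in x, 96 long in y, 34 mm high, three plugs fixed in it). A tongue 6 mm high runs back (+y) to an upright push plate, 66 wide, 7 thick, 78 mm high, back face at y=+155. At the end the tongue lies under the shut bar.
- tray_nose (a point): Middle of the front (-y) face of the tray's body, 20 mm above its underside; this face must come up against the end stop.
- tray_tail (a point): Middle of the rear (+y) face of the tray's body, 20 mm above its underside; it ends 16 mm beyond the bar.
- push_face (a point): Point on the back (+y) face of the tall push plate, on its centre line, 55 mm above the tray's underside; push here towards the chute's -y.
- spray_can: Bystander: aerosol can, 54 mm across, 180 mm high, origin under its centre.
- oil_filter: Bystander: white oil filter, 67 mm across, 92 mm high, origin under its centre.
- tape: Bystander: yellow and black tape measure, 32 x 96 x 60 mm, origin under its centre.
- spare_plug: Bystander: loose spark plug lying on the bench, 64 x 21 x 18 mm, origin under its centre.
- wheel_nut: Bystander: hexagon wheel nut lying on the bench, 21 mm across, 10 mm high, origin under its centre.

How it is judged (in metres and radians):
On the way, in this order (a step that is already met when the one before it is completed fails the run):
1. the gate bar is held up by a finger on the paddle while the tray is still before it (value of joint gate above 0.6 rad and contact force between the fingers and gate above 0.3 N and y of tray_nose in the frame of chute above -0.075 m), for 0.2 s.
2. a finger still holds the gate up while the tray's body is half-way under the bar (value of joint gate above 0.55 rad and contact force between the fingers and gate above 0.1 N and y of tray_nose in the frame of chute below -0.11 m and y of tray_tail in the frame of chute above -0.075 m), for 0.05 s.
At the end, for the whole second after the job is handed in: The tray stands flat on the chute floor, at rest, its front within 12 mm of the end stop; the gate is shut again (under 0.1 rad) (y of tray_nose in the frame of chute below -0.185 m and value of joint gate below 0.1 rad and z of tray in the frame of chute below 0.01 m and angle between tray's own z axis and vertical below 0.05 rad and linear speed of tray below 0.01 m/s); the robot touches nothing.
It fails at once if the gate bar comes down on the tray or the tray is pushed against the bar (over 1 N) (contact force between gate and tray above 1 N).
It fails at once if the tray is lifted (over 15 mm) or tipped (over 0.2 rad) (z of tray in the frame of chute above 0.019 m or angle between tray's own z axis and vertical above 0.2 rad).
It fails at once if a bystander is moved more than 30 mm (distance of any of spray_can, oil_filter, tape, spare_plug, wheel_nut from where it was at the start of the episode above 0.03 m).
It also fails if it takes over 48 s, if anything falls off the work surface, if the arm or the gripper's body presses on something with over 40 N, if the wrist force passes 120 N, or if a joint passes its speed limit or range.

## Working session

There is one attempt and no reset: what is moved stays moved. The work goes in short steps, Python scripts to look and compute and a tool call to move; the robot and the scene stay as the last step left them, time stands still between calls to the robot, and variables do not carry over. Pictures are saved under pics/ and viewed, at most 10 in all, crops included, and the job is handed in when it is done.

Besides the shell and the picture viewer there is one more tool, called after "Request:" in YAML: its name, and indented under it one key for each argument. arm_command: Moves the arm, as the interface text tells. Its arguments: {"type":"object","properties":{"targets":{"type":"array"},"newtons":{"type":"number"}},"required":["targets"]}

```bash
ls; mkdir -p pics
python3 - <<'E'
from cell import manip,camera,get_calibration
import cv2
for n in("top","side"):
    cv2.imwrite(f"pics/{n}0.png",camera(n)[:,:,::-1])
    c=get_calibration(n);print(n,c)
print(manip.read_state())
E
```

```text
pics
top {'K': array([[520.08328623,   0.        , 275.06242592],
       [  0.        , 520.08328623, 216.72310895],
       [  0.        ,   0.        ,   1.        ]]), 'dist_coeffs': array([0.03866318, 0.        , 0.        , 0.        , 0.        ]), 'cam_to_world': array([[ 1.81111950e-02,  9.72903338e-01, -2.30501800e-01,
         2.36703461e+02],
       [-9.99835801e-01,  1.77610129e-02, -3.59421249e-03,
        -1.35632427e+02],
       [ 5.97124117e-04,  2.30529048e-01,  9.73065261e-01,
         9.48997945e+02],
       [ 0.00000000e+00,  0.00000000e+00,  0.00000000e+00,
         1.00000000e+00]])}
side {'K': array([[510.21150868,   0.        , 278.85895135],
       [  0.        , 510.21150868, 206.59537055],
       [  0.        ,   0.        ,   1.        ]]), 'dist_coeffs': array([0.04336831, 0.        , 0.        , 0.        , 0.        ]), 'cam_to_world': array([[ 8.18540556e-01,  3.01150099e-01, -4.89182967e-01,
        -6.34017255e+01],
       [-5.74432059e-01,  4.35590970e-01, -6.93028366e-01,
        -8.69810234e+02],
       [ 4.37812210e-03,  8.48274204e-01,  5.29539146e-01,
         6.16878306e+02],
       [ 0.00000000e+00,  0.00000000e+00,  0.00000000e+00,
         1.00000000e+00]])}
{'clock': 0.1, 'joints': array([-1.17861647e+00,  3.00444666e-01,  1.52153109e+00, -2.31604435e-05,
        1.32071028e+00, -6.66675555e-02]), 'qd': array([ 1.73334331e-03, -2.77271077e-03, -1.31616698e-03, -9.72895753e-06,
       -8.57859713e-04, -4.17027486e-04]), 'effort': array([ 1.07043561e-03, -5.32642722e+01, -3.53285050e+01,  7.09787384e-02,
        2.35055108e-02, -4.62749676e-05]), 'eef_pos': array([ 243.46805671, -492.90361818,  204.92198068]), 'eef_rot': array([-3.14050021e+00, -5.04553084e-05,  4.58853124e-01]), 'wrist_force': array([ 0.2080865 ,  0.25847613, -0.07551725]), 'moment': array([ 0.02572974, -0.07271544,  0.02011174]), 'finger_force': 0.0, 'finger_gap': 93.87840590503866}
```

View pics/top0.png

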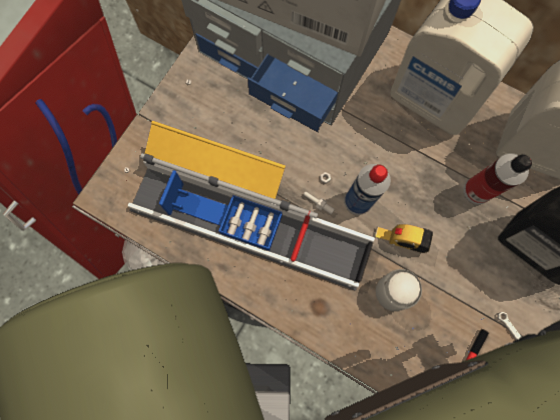

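View pics/side0.png

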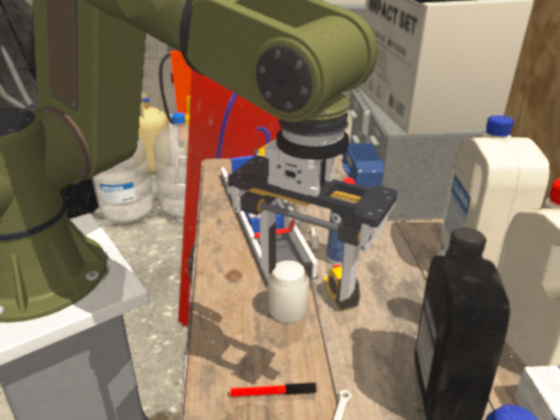

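The top view shows the chute from (130,205)/(145,155) at the feed end to about (360,285)/(375,240) at the stop. The tray body is near (248,222), the red bar near (300,240) and the yellow paddle on the far side. The hand is well clear, so I'll zoom in for corner pixels.

Run:
```python
import cv2
im=cv2.imread("pics/top0.png")[110:300,120:440]
cv2.imwrite("pics/crop.png",cv2.resize(im,None,fx=2.5,fy=2.5,interpolation=cv2.INTER_CUBIC))
```

```text
(no output)
```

View pics/crop.png

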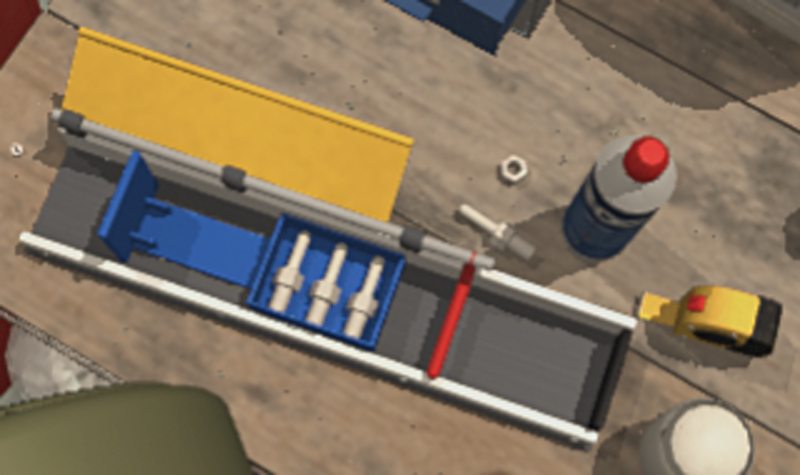

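```bash
cat > h.py <<'E'
import numpy as np,cv2
from cell import get_calibration
def proj(P,n="top"):
    c=get_calibration(n);T=np.linalg.inv(c["cam_to_world"])
    p=(T[:3,:3]@np.atleast_2d(P).T).T+T[:3,3]
    p=p*[1,-1,-1]
    return cv2.projectPoints(p,np.zeros(3),np.zeros(3),c["K"],c["dist_coeffs"])[0][:,0]
def C(p,q):
    c,s=np.cos(p[2]),np.sin(p[2]);q=np.atleast_2d(q).astype(float)
    return np.c_[p[0]+c*q[:,0]-s*q[:,1],p[1]+s*q[:,0]+c*q[:,1],q[:,2]]
E
cat > fit.py <<'E'
from h import *
from scipy.optimize import least_squares
ch=[((-41,240,24),(22,238)),((-41,-205,24),(592,440)),((41,-205,40),(633,322)),((38,-197,38),(613,330)),((-38,-197,38),(582,425)),
((102,235,90),(82,30)),((102,-15,90),(412,140)),((-38,-80,35),(436,370))]
tr=[((33,155,82),(135,152)),((-33,155,82),(100,237)),((36,-48,38),(405,255)),((-36,-48,38),(375,347)),((36,48,38),(285,215)),((-36,48,38),(250,305))]
A=np.array([a for a,_ in ch],float);B=np.array([a for a,_ in tr],float)
px=np.array([b for _,b in ch+tr])/2.5+[120,110]
def r(p): return (proj(C(p,np.r_[A,B+[0,p[3],0]]))-px)
s=least_squares(lambda p:r(p).ravel(),[450,-100,0.,50],loss="soft_l1",x_scale=[100,100,.1,10]);print(s.x);print(r(s.x).round(1))
p=s.x
for n,q in dict(stop=(0,-197,0),feed=(0,240,0),paddle=(44,110,58)).items():print(n,C(p,q))
# bystanders at heights
c=get_calibration("top")
def ray(px,z):
    u=cv2.undistortPoints(np.array([[px]],float),c["K"],c["dist_coeffs"])[0,0]
    M=c["cam_to_world"];d=M[:3,:3]@[u[0],-u[1],-1];o=M[:3,3];return o+d*(z-o[2])/d[2]
R=np.array([[np.cos(p[2]),np.sin(p[2])],[-np.sin(p[2]),np.cos(p[2])]])
for n,q,z in(("can",(648,158),180),("filter",(710,440),92),("tape",(735,315),60),("plug",(495,230),9),("nut",(513,168),10),("drawer",(500,50),0),("box",(330,0),0)):
    w=ray(np.array(q)/2.5+[120,110],z);print(n,w.round(),"chute",(R@(w[:2]-p[:2])).round())
E
python3 fit.py
```

```text
[ 4.38398820e+02 -1.00495670e+02 -3.22096897e-01  1.02978997e+01]
[[-2.1 -1.6]
 [ 1.6 -1.2]
 [ 0.4  1.4]
 [ 3.4 -1.5]
 [ 3.   0.8]
 [-1.9 -0.7]
 [-0.4  0.3]
 [-2.   0.9]
 [-0.2 -0.4]
 [-0.6  0. ]
 [ 1.7  0.5]
 [ 0.3  0.9]
 [-0.2 -0.6]
 [-0.3 -0. ]]
stop [[ 376.03722554 -287.36469287    0.        ]]
feed [[514.37233595 127.16202186   0.        ]]
paddle [[514.95725836 -10.0810394   58.        ]]
can [ 491. -293.  180.] chute [ 111. -166.]
filter [ 327. -346.   92.] chute [ -28. -268.]
tape [ 417. -374.   60.] chute [  67. -266.]
plug [ 489. -212.    9.] chute [ 83. -90.]
nut [ 538. -225.   10.] chute [134. -87.]
drawer [ 637. -217.    0.] chute [225. -47.]
box [676. -83.   0.] chute [220.  92.]
```

Request:
arm_command:
  targets:
    - {"hand":0.6,"yaw":-0.13}
    - {"hand":0.6,"yaw":-0.13}
    - {"hand":0.6,"yaw":-0.13}
    - {"hand":0.6,"yaw":-0.13}
    - {"hand":0.6,"yaw":-0.13}
    - {"hand":0.6,"yaw":-0.14}
    - {"hand":0.6,"x":0.03,"y":0.005}
    - {"hand":0.6,"x":0.03,"y":0.005}
    - {"hand":0.6,"x":0.03,"y":0.005}
    - {"hand":0.6}

```text
schema error: expected keys hand, x, y, z, yaw
```

All keys are required in each row.

Request:
arm_command:
  targets:
    - {"hand":0.6,"x":0,"y":0,"z":0,"yaw":-0.13}
    - {"hand":0.6,"x":0,"y":0,"z":0,"yaw":-0.13}
    - {"hand":0.6,"x":0,"y":0,"z":0,"yaw":-0.13}
    - {"hand":0.6,"x":0,"y":0,"z":0,"yaw":-0.13}
    - {"hand":0.6,"x":0,"y":0,"z":0,"yaw":-0.13}
    - {"hand":0.6,"x":0,"y":0,"z":0,"yaw":-0.14}
    - {"hand":0.6,"x":0.03,"y":0.005,"z":0,"yaw":0}
    - {"hand":0.6,"x":0.03,"y":0.005,"z":0,"yaw":0}
    - {"hand":0.6,"x":0.03,"y":0.005,"z":0,"yaw":0}
    - {"hand":0.6,"x":0,"y":0,"z":0,"yaw":0}

```text
clock: 1.1
eef_pos: [287.4, -410.2, 205.4]
eef_rot: [-3.141, -0.001, 1.251]
wrist_force: [-0.0, 0.1, 0.1]
finger_gap: 74.8
finger_force: 0.0
```

Request:
arm_command:
  targets:
    - {"hand":0.6,"x":0.03,"y":0.006,"z":0,"yaw":0}
    - {"hand":0.6,"x":0.03,"y":0.006,"z":0,"yaw":0}
    - {"hand":0.6,"x":0.03,"y":0.006,"z":0,"yaw":0}
    - {"hand":0.6,"x":0.03,"y":0.006,"z":0,"yaw":0}
    - {"hand":0.6,"x":0.03,"y":0.006,"z":0,"yaw":0}
    - {"hand":0.6,"x":0.03,"y":0.006,"z":0,"yaw":0}
    - {"hand":0.6,"x":0.03,"y":0.006,"z":0,"yaw":0}
    - {"hand":0.6,"x":0.03,"y":0.006,"z":0,"yaw":0}
    - {"hand":0.6,"x":0.03,"y":0.006,"z":0,"yaw":0}
    - {"hand":0.6,"x":0.03,"y":0.006,"z":0,"yaw":0}

```text
clock: 2.1
eef_pos: [438.6, -146.2, 205.3]
eef_rot: [-3.141, 0.0, 1.248]
wrist_force: [0.5, 0.9, 0.1]
finger_gap: 75.0
finger_force: 0.0
```

Request:
arm_command:
  targets:
    - {"hand":0.6,"x":0.03,"y":0.003,"z":0,"yaw":0}
    - {"hand":0.6,"x":0.03,"y":0.003,"z":0,"yaw":0}
    - {"hand":0.6,"x":0.03,"y":0.003,"z":0,"yaw":0}
    - {"hand":0.6,"x":0.03,"y":0.003,"z":0,"yaw":0}
    - {"hand":0.6,"x":0.03,"y":0.003,"z":0,"yaw":0}
    - {"hand":0.6,"x":0.03,"y":0.003,"z":0,"yaw":0}
    - {"hand":0.6,"x":0.03,"y":0.003,"z":0,"yaw":0}
    - {"hand":0.6,"x":0.022,"y":0.005,"z":0,"yaw":0}
    - {"hand":0.6,"x":0,"y":0,"z":0,"yaw":0}
    - {"hand":0.6,"x":0,"y":0,"z":0,"yaw":0}

```text
clock: 3.1
eef_pos: [536.1, 64.5, 205.0]
eef_rot: [-3.141, 0.001, 1.249]
wrist_force: [-0.2, -0.6, -0.0]
finger_gap: 75.3
finger_force: 0.0
```

Request:
arm_command:
  targets:
    - {"hand":0.6,"x":0,"y":0,"z":0.02,"yaw":0}
    - {"hand":0.6,"x":0,"y":0,"z":0.02,"yaw":0}
    - {"hand":0.6,"x":0,"y":0,"z":0.02,"yaw":0}
    - {"hand":0.6,"x":0,"y":0,"z":0.02,"yaw":0}
    - {"hand":0.6,"x":0,"y":0,"z":0.02,"yaw":0}
    - {"hand":0.6,"x":0,"y":0,"z":0,"yaw":0}
    - {"hand":0.6,"x":0,"y":0,"z":0,"yaw":0}

```text
clock: 3.8
eef_pos: [536.3, 64.1, 106.1]
eef_rot: [3.141, 0.0, 1.248]
wrist_force: [-0.5, -0.5, 0.4]
finger_gap: 75.2
finger_force: 0.0
```

Run:
```python
from cell import camera
import cv2,numpy as np
a=camera("top")[:,:,::-1][80:300,90:390];b=camera("side")[:,:,::-1][60:280,150:450]
im=np.vstack([cv2.resize(x,(400,293),interpolation=cv2.INTER_CUBIC) for x in(a,b)])
cv2.imwrite("pics/c1.png",np.hstack([cv2.resize(x,(400,293),interpolation=cv2.INTER_CUBIC) for x in(a,b)]))
```

```text
(no output)
```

View pics/c1.png

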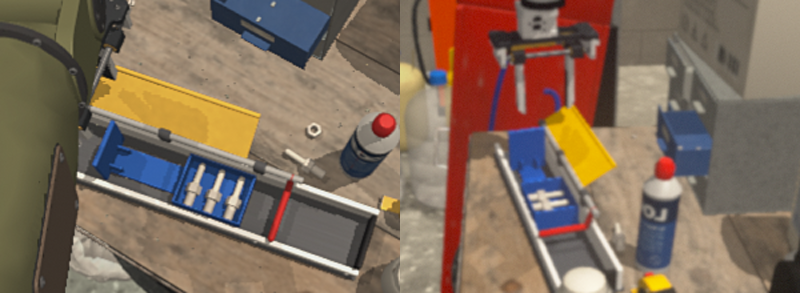

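The left crop shows the tray still on the feed side and the gate shut, with the bar around (282,210). The right crop shows the left finger at (520,105) behind the plate and the right finger at (568,100) over the paddle. Next I'll press down.

Request:
arm_command:
  targets:
    - {"hand":0.6,"x":0,"y":0,"z":0.007,"yaw":0}
    - {"hand":0.6,"x":0,"y":0,"z":0.007,"yaw":0}
    - {"hand":0.6,"x":0,"y":0,"z":0.007,"yaw":0}
    - {"hand":0.6,"x":0,"y":0,"z":0.007,"yaw":0}
    - {"hand":0.6,"x":0,"y":0,"z":0.007,"yaw":0}
    - {"hand":0.6,"x":0,"y":0,"z":0.007,"yaw":0}
    - {"hand":0.6,"x":0,"y":0,"z":0.006,"yaw":0}
    - {"hand":0.6,"x":0,"y":0,"z":0,"yaw":0}
    - {"hand":0.6,"x":0,"y":0,"z":0,"yaw":0}

```text
clock: 4.8
eef_pos: [537.0, 64.8, 57.9]
eef_rot: [3.14, -0.0, 1.249]
wrist_force: [3.6, -2.2, 4.4]
finger_gap: 75.4
finger_force: 2.7
```

Request:
arm_command:
  targets:
    - {"hand":0.6,"x":0,"y":0,"z":0.004,"yaw":0}
    - {"hand":0.6,"x":0,"y":0,"z":0.004,"yaw":0}
    - {"hand":0.6,"x":0,"y":0,"z":0,"yaw":0}
    - {"hand":0.6,"x":0,"y":0,"z":0,"yaw":0}
    - {"hand":0.6,"x":0,"y":0,"z":0,"yaw":0}

```text
clock: 5.3
eef_pos: [536.3, 65.1, 49.9]
eef_rot: [3.141, -0.0, 1.249]
wrist_force: [-0.2, -0.7, 7.4]
finger_gap: 75.4
finger_force: 3.0
```

Run:
```python
from cell import camera
import cv2,numpy as np
a=camera("top")[:,:,::-1][120:280,110:340];b=camera("side")[:,:,::-1][80:280,190:390]
cv2.imwrite("pics/c2.png",np.hstack([cv2.resize(x,(400,400*x.shape[0]//x.shape[1]+0),interpolation=cv2.INTER_CUBIC)[:278] for x in(a,b)]))
```

```text
(no output)
```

View pics/c2.png

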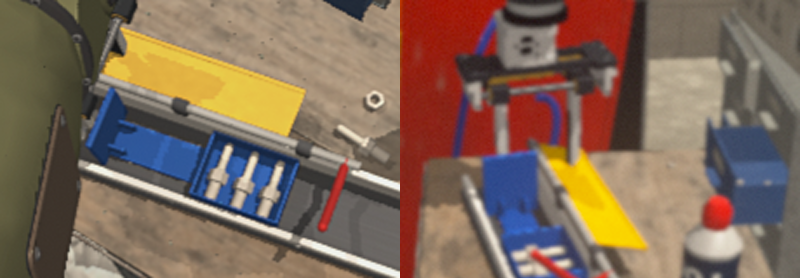

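Run:
```python
from h import *
p=[438.4,-100.5,-.3221]
for g in(0,.6,.7,.8,.9):
    a=.5-g;r=lambda x,z:(44+x*np.cos(g)+z*np.sin(g),-80,58-x*np.sin(g)+z*np.cos(g))
    print(g,proj(C(p,[(44+66*np.cos(a),-15,58+66*np.sin(a)),r(-80,-28),r(-85,-28)])).round(1).tolist())
```

```text
0 [[284.4, 166.4], [292.7, 258.3], [291.8, 260.9]]
0.6 [[285.4, 169.5], [293.3, 254.7], [292.6, 256.8]]
0.7 [[285.1, 171.1], [294.0, 252.5], [293.3, 254.3]]
0.8 [[284.8, 173.0], [294.8, 249.8], [294.2, 251.4]]
0.9 [[284.3, 175.1], [295.8, 246.7], [295.3, 248.1]]
```

Predicting pixel positions against gate angle, the paddle corner gives about 0.68 rad and the bar tip about 0.76 rad. I'll press 3 mm further, then push gently.

Request:
arm_command:
  targets:
    - {"hand":0.6,"x":0,"y":0,"z":0.003,"yaw":0}
    - {"hand":0.6,"x":0,"y":0,"z":0,"yaw":0}
    - {"hand":0.6,"x":-0.005,"y":0,"z":0,"yaw":0}
    - {"hand":0.6,"x":-0.005,"y":0,"z":0,"yaw":0}
    - {"hand":0.6,"x":-0.005,"y":0,"z":0,"yaw":0}
    - {"hand":0.6,"x":-0.005,"y":0,"z":0,"yaw":0}
    - {"hand":0.6,"x":-0.005,"y":0,"z":0,"yaw":0}
    - {"hand":0.6,"x":-0.005,"y":0,"z":0,"yaw":0}
    - {"hand":0.6,"x":0,"y":0,"z":0,"yaw":0}
    - {"hand":0.6,"x":0,"y":0,"z":0,"yaw":0}

```text
clock: 6.4
eef_pos: [527.3, 36.6, 47.1]
eef_rot: [3.14, -0.001, 1.249]
wrist_force: [1.6, -0.5, 6.5]
finger_gap: 75.5
finger_force: 3.1
```

Run:
```python
from cell import camera
import cv2,numpy as np
a=camera("top")[:,:,::-1][120:280,110:340];b=camera("side")[:,:,::-1][80:280,190:390]
cv2.imwrite("pics/c3.png",np.hstack([cv2.resize(x,(400,400*x.shape[0]//x.shape[1]+0),interpolation=cv2.INTER_CUBIC)[:278] for x in(a,b)]))
```

```text
(no output)
```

View pics/c3.png

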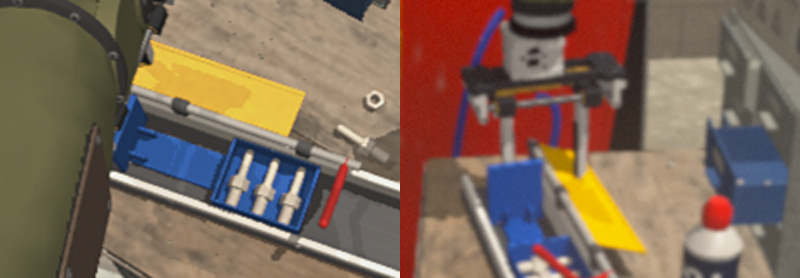

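The tray moved about 18 mm with the finger. The paddle corner at (304,93) and bar tip at (323,226) put the gate at about 0.82 rad, so I'll keep pushing.

Request:
arm_command:
  targets:
    - {"hand":0.6,"x":-0.006,"y":0,"z":0,"yaw":0}
    - {"hand":0.6,"x":-0.006,"y":0,"z":0,"yaw":0}
    - {"hand":0.6,"x":-0.006,"y":0,"z":0,"yaw":0}
    - {"hand":0.6,"x":-0.006,"y":0,"z":0,"yaw":0}
    - {"hand":0.6,"x":-0.006,"y":0,"z":0,"yaw":0}
    - {"hand":0.6,"x":-0.006,"y":0,"z":0,"yaw":0}
    - {"hand":0.6,"x":-0.006,"y":0,"z":0,"yaw":0}
    - {"hand":0.6,"x":-0.006,"y":0,"z":0,"yaw":0}
    - {"hand":0.6,"x":-0.006,"y":0,"z":0,"yaw":0}
    - {"hand":0.6,"x":-0.006,"y":0,"z":0,"yaw":0}

```text
clock: 7.5
eef_pos: [508.5, -19.9, 47.1]
eef_rot: [3.14, -0.002, 1.249]
wrist_force: [3.5, 6.5, 6.0]
finger_gap: 75.4
finger_force: 4.1
```

Request:
arm_command:
  targets:
    - {"hand":0.6,"x":-0.006,"y":0,"z":0,"yaw":0}
    - {"hand":0.6,"x":-0.006,"y":0,"z":0,"yaw":0}
    - {"hand":0.6,"x":-0.006,"y":0,"z":0,"yaw":0}
    - {"hand":0.6,"x":-0.006,"y":0,"z":0,"yaw":0}
    - {"hand":0.6,"x":-0.006,"y":0,"z":0,"yaw":0}
    - {"hand":0.6,"x":-0.006,"y":0,"z":0,"yaw":0}
    - {"hand":0.6,"x":-0.006,"y":0,"z":0,"yaw":0}
    - {"hand":0.6,"x":-0.006,"y":0,"z":0,"yaw":0}
    - {"hand":0.6,"x":-0.006,"y":0,"z":0,"yaw":0}
    - {"hand":0.6,"x":-0.006,"y":0,"z":0,"yaw":0}

```text
clock: 8.5
eef_pos: [489.5, -76.8, 47.1]
eef_rot: [3.14, -0.002, 1.249]
wrist_force: [3.4, 6.9, 5.9]
finger_gap: 74.9
finger_force: 4.4
```

Request:
arm_command:
  targets:
    - {"hand":0.6,"x":-0.004,"y":0,"z":0,"yaw":0}
    - {"hand":0.6,"x":-0.004,"y":0,"z":0,"yaw":0}
    - {"hand":0.6,"x":-0.004,"y":0,"z":0,"yaw":0}
    - {"hand":0.6,"x":0,"y":0,"z":0,"yaw":0}
    - {"hand":0.6,"x":0,"y":0,"z":0,"yaw":0}

```text
clock: 9.0
eef_pos: [485.6, -88.5, 47.0]
eef_rot: [3.14, -0.001, 1.249]
wrist_force: [3.8, 1.2, 6.1]
finger_gap: 75.5
finger_force: 3.1
```

Run:
```python
from cell import camera
import cv2,numpy as np
a=camera("top")[:,:,::-1][150:310,180:410]
cv2.imwrite("pics/c4.png",cv2.resize(a,(800,556),interpolation=cv2.INTER_CUBIC))
```

```text
(no output)
```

View pics/c4.png

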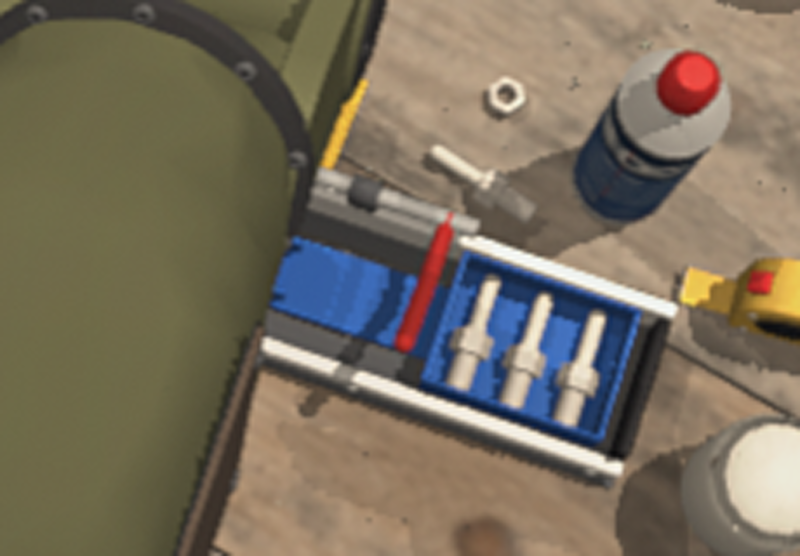

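The tray body is past the raised bar, with a small gap (about 5–10 mm) between the tray front near (625,370) and the black stop near (640,380). I'll advance slowly until the force rises.

Request:
arm_command:
  targets:
    - {"hand":0.6,"x":-0.002,"y":0,"z":0,"yaw":0}
    - {"hand":0.6,"x":-0.002,"y":0,"z":0,"yaw":0}
    - {"hand":0.6,"x":-0.002,"y":0,"z":0,"yaw":0}
    - {"hand":0.6,"x":0,"y":0,"z":0,"yaw":0}

```text
clock: 9.45
eef_pos: [483.8, -94.0, 47.0]
eef_rot: [3.14, -0.001, 1.249]
wrist_force: [3.1, 3.3, 6.1]
finger_gap: 75.1
finger_force: 3.8
```

Request:
arm_command:
  targets:
    - {"hand":0.6,"x":-0.002,"y":0,"z":0,"yaw":0}
    - {"hand":0.6,"x":-0.002,"y":0,"z":0,"yaw":0}
    - {"hand":0.6,"x":0,"y":0,"z":0,"yaw":0}

```text
clock: 9.75
eef_pos: [483.2, -96.6, 47.4]
eef_rot: [3.139, -0.004, 1.248]
wrist_force: [7.9, 16.8, 8.9]
finger_gap: 74.9
finger_force: 11.2
```

Run:
```python
from cell import camera
import cv2
a=camera("top")[:,:,::-1][150:310,180:410]
cv2.imwrite("pics/c5.png",cv2.resize(a,(800,556),interpolation=cv2.INTER_CUBIC))
```

```text
(no output)
```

View pics/c5.png

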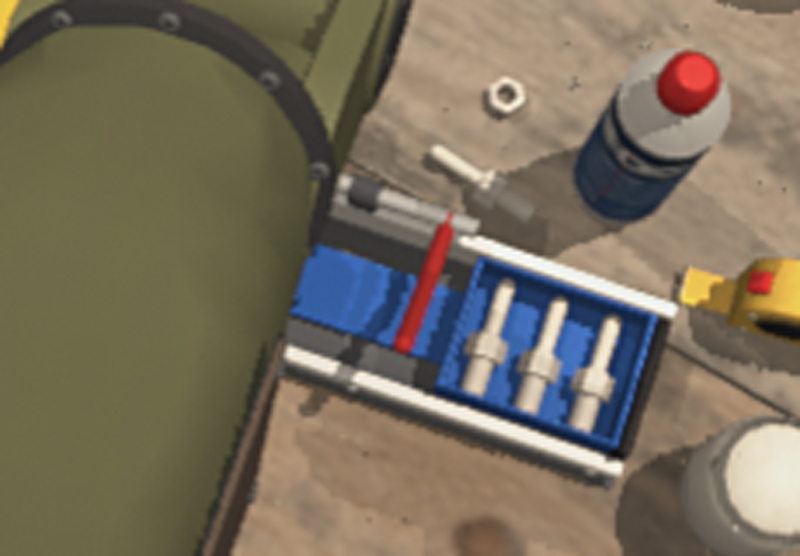

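The tray front now sits against the stop and the bar is clear behind the body. I'll back off, then raise the hand.

Request:
arm_command:
  targets:
    - {"hand":0.6,"x":0.003,"y":0,"z":0,"yaw":0}
    - {"hand":0.6,"x":0.005,"y":0,"z":0,"yaw":0}
    - {"hand":0.6,"x":0.005,"y":0,"z":0,"yaw":0}
    - {"hand":0.6,"x":0,"y":0,"z":0,"yaw":0}
    - {"hand":0.6,"x":0,"y":0,"z":-0.008,"yaw":0}
    - {"hand":0.6,"x":0,"y":0,"z":-0.008,"yaw":0}
    - {"hand":0.6,"x":0,"y":0,"z":-0.008,"yaw":0}
    - {"hand":0.6,"x":0,"y":0,"z":-0.008,"yaw":0}
    - {"hand":0.6,"x":0,"y":0,"z":-0.008,"yaw":0}
    - {"hand":0.6,"x":0,"y":0,"z":-0.01,"yaw":0}

```text
clock: 10.8
eef_pos: [485.7, -85.8, 96.9]
eef_rot: [-3.141, 0.0, 1.249]
wrist_force: [0.2, -0.9, -0.0]
finger_gap: 75.0
finger_force: 0.0
```

Request:
arm_command:
  targets:
    - {"hand":0.6,"x":0,"y":0,"z":-0.02,"yaw":0}
    - {"hand":0.6,"x":0,"y":0,"z":-0.02,"yaw":0}
    - {"hand":0.6,"x":0,"y":0,"z":-0.02,"yaw":0}
    - {"hand":0.6,"x":0.03,"y":0,"z":-0.02,"yaw":0}
    - {"hand":0.6,"x":0.03,"y":0,"z":0,"yaw":0}
    - {"hand":0.6,"x":0.03,"y":0,"z":0,"yaw":0}
    - {"hand":0.6,"x":0,"y":0,"z":0,"yaw":0}
    - {"hand":0.6,"x":0,"y":0,"z":0,"yaw":0}
    - {"hand":0.6,"x":0,"y":0,"z":0,"yaw":0}

```text
clock: 11.7
eef_pos: [514.2, -1.1, 176.6]
eef_rot: [-3.142, 0.0, 1.248]
wrist_force: [0.5, -0.3, 0.6]
finger_gap: 75.2
finger_force: 0.0
```

Run:
```python
from cell import camera
import cv2
a=camera("top")[:,:,::-1][150:310,180:410]
cv2.imwrite("pics/c6.png",cv2.resize(a,(800,556),interpolation=cv2.INTER_CUBIC))
```

```text
(no output)
```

View pics/c6.png

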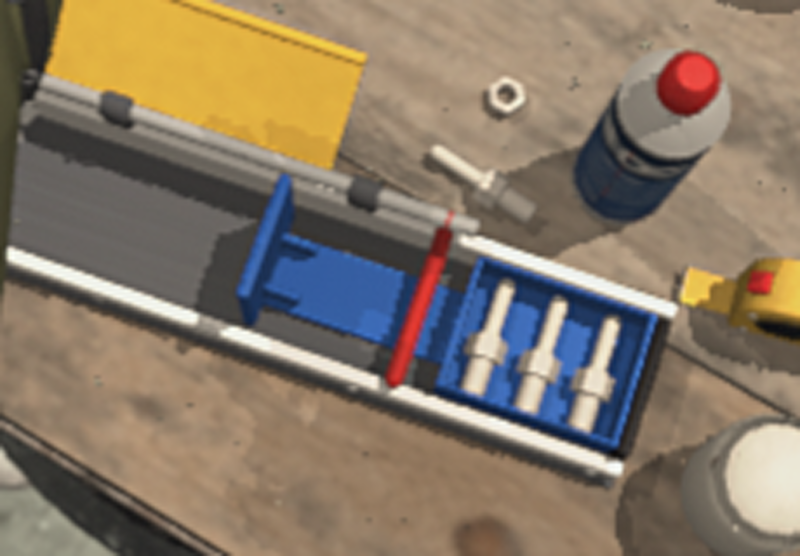

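The gate is shut behind the tray body (bar tip at (393,380)), the tray is at the stop, the bystanders haven't moved and the hand is clear.

```bash
python3 -c "
from cell import manip
print(manip.sign_off())"
```

```text
the job is handed in; nothing more can be done
None
```

The tray is through the chute and up against the end stop, the gate has fallen shut behind its body, the hand is clear, and the job is handed in at about 12 s on the robot's clock; the hand-in gave no verdict.

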